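# Take the bayonet cap off a leaning lamp housing

## Task

Open the leaning lamp housing so that its lamp can be changed: press its cap down against the spring, twist it a quarter turn anticlockwise until its handle lines up with the two notches in the rim, and lift it off; it turns easily once pressed, so never force it. Set the cap down gently in the free part of the foil tray beside the carton, flat on the tray's floor with its handle up, and let go; leave the carton and the other things on the table where they are.

Things in the scene. Friction and masses are not known exactly. Their poses are not given: they have to be found in the camera images.
- collar: Rim of the grey lamp housing: a barrel 120 mm across, 113 mm long, on a dark yoke fixed to the table, leaning 30 degrees from vertical. Origin on its axis, 8 mm below the rim's top face, 145 mm above the table. z points out of the barrel along the axis (up and away from the robot), y is level, x slopes down away from the robot. Nothing but the cap stands above the rim.
- notch_line (a point): Centre of the rim's top face (bore 84 mm for the cap). Its x axis is the line through the rim's two opposite notches, through which the cap's ears come out: 80 degrees anticlockwise (seen looking down on the cap) from the collar's x. z as the collar's z.
- cap_mid (a point): The loose cap, about 0.22 kg: aluminium disc 80 mm across, 18 mm thick, with two opposite ears at its underside (18 mm wide, 6 mm thick, 102 mm over both). Site on its axis, half-way up its full 52 mm: 26 mm above the underside, 8 mm above the disc's top face. x along grip bar and ears, z out of the top. Locked at the start: bar along the collar's x within 4 degrees, point 20 mm out from the collar's origin.
- cap_bar (a point): Centre of the cap's black grip bar, which stands on the disc: 70 mm long (x), 18 mm wide (y), 34 mm high (z, from 17 mm below to 17 mm above this point). It is 9 mm further out than point cap_mid; same axes.
- plunger (a joint): Sprung plate under the cap, in m along the collar's z: 0 = cap locked, -0.010 = bottomed, +0.004 = upper stop. It pushes the cap up with about 7 N locked, 9.5 N bottomed. The ears lie in 4 mm deep recesses: press the cap more than 4 mm (7 is good), then twist anticlockwise 75 to 88 degrees; stop at 91. Unpressed or clockwise it is blocked. In the notches the cap rises to +0.004; 20 mm more and it is clear.
- tray_free (a point): Middle of the free part of the foil tray's floor, on the floor, 35 mm from the tray's origin along the tray's y. Axes as the tray's.
- tray: Foil tray fixed to the table, 190 mm (its x) by 240 mm (its y), 40 mm high, walls and floor 4 mm thick. Origin at the centre of its underside on the table; x and y level, z up. The carton stands in its -y end; the rest is free.
- carton: Cardboard carton of the new lamp, 50 x 50 x 62 mm, loose, standing in the tray's -y end. Origin at the centre of its underside. Leave it where it is.
- beaker: Glass beaker, 60 mm across, 85 mm high, loose, between the housing and the tray. Origin at the centre of its underside. Leave it where it is.
- flowerpot: Terracotta flower pot, about 90 mm across and 80 mm high, loose, on the left of the table. Origin at the centre of its underside. Leave it.
- jar: White plastic jar, 68 mm across, 100 mm high, loose, on the right of the table. Origin at the centre of its underside. Leave it.
- screwdriver: Screwdriver, 180 mm long, lying loose between the housing and the tray, pointing away from the robot. Origin under its middle. Leave it.
- dishes: Stack of clear dishes, 90 mm across, 36 mm high, loose, on the right of the table. Origin at the centre of its underside. Leave it.
Mind the look-alikes: they are no part of the job. What is shaped like the part that bears collar but orange or yellow is not meant.

How it is judged:
By the outcome, as a careful person would: the job done as asked, in the order asked, and still so for the second after the job is handed in, with the robot touching nothing.
It also fails if it takes over 59 s, if anything falls off the work surface, if the arm or the gripper's body presses on something with over 40 N, if the wrist force passes 120 N, or if a joint passes its speed limit or range.

## Robot

A 6-joint arm with a two-finger parallel gripper is mounted at the origin on the work surface. World frame = base frame: x ahead of the robot, y to its left, z up, the work surface at z = 0. Lengths are in mm, angles in rad, forces in N, time in s.
With the tool pointing down it reaches from about 275 to 1000 mm from the base axis. Payload 8.4 kg.
Tool frame: the origin (TCP) lies midway between the tips of the shut fingers; the grasp point (between the pads) lies 19 mm behind it; z points along the fingers, y is the line along which they close (so a half turn about z gives the same grasp; the last joint's range is limited). The gripper opens to 85 mm and grips with 20 to 120 N. Pads are 22 mm wide; open, the fingers measure 114 mm over their backs; the gripper's body (76 mm by 85 mm) begins 54 mm behind the grasp point. The pads swing forward as they close: fully open they stand 13 mm farther back than shut.
Start: joints at [-1.198, 0.353, 1.633, -0, 1.155, -0.002], TCP at [228.803, -581.616, 231.281] pointing down, gripper open.
Joint ranges: [-2.63, 2.63], [-0.92, 2.1], [0.06, 2.66], [-1.3, 4.44], [0, 2.69], [-3.02, 3.02]. Speed limits (rad/s): [2.22, 2.22, 2.79, 3.14, 3.14, 3.14].

## Interface

Orientations are given as [roll, pitch, yaw] about the fixed x, y, z axes, in that order (R = Rz(yaw) Ry(pitch) Rx(roll)).
In Python, from rig import r, imaging gives the robot as it stands. The module is installed in compiled form; this text tells all that it offers.
- The arm moves only by the tool arm_command, never from a script. Its argument "deltas" is a list of rows, each an object of numbers: "hand": the finger opening in mm, from 0 to 85.4; "tx", "ty", "tz": the shift along the tool's x, y, z in mm; "wx", "wy", "wz": the turn, a rotation vector about the tool's x, y, z in rad. A call has 1 to 8 rows; each row shifts and turns the commanded pose from where the row before left it, along the tool's axes as they then stand; what a row does not reach is not made up. A row lasts 1/8 s, in which the tool goes at most 62.5 mm and 10.7 degrees, less where a joint would pass 70% of its speed; a pose out of reach is approached as far as the arm can. A call with a gripper value outside its range is refused whole. The fingers move at their own pace and stop on an object; "squeeze" is the grip in N (left out, the last holds). Time passes only in rows, so rows that do not move let the fingers close. It gives the time, the measured TCP pose, the force, the opening and the grip force at its end, in the units of the state.
- r.sense(): the state, without advancing time (a new reading comes with each control period).
- imaging.grab_frame(name): name is "scene" or "top" or "wrist"; returns a dict with "image" (384x512x3 uint8, red, green, blue), "mtx" (3x3 intrinsics, pixels), "world_to_cam" (4x4, takes a point from world to camera coordinates). Camera axes: x right, y up, looking along -z (the intrinsics and any distortion apply to the point x, -y, -z); pixel columns grow to the right and rows downward; lengths in mm; the calibration is good to about 2 mm. A picture is of the moment at which its call begins. There is no depth.
- r.sign_off(): hands the job in; it is judged then, once.
The state is a dict: "clock": time; "qpos": joint angles; "qvel": joint speeds; "joint_efforts": joint torques, N m; "eef_pos": TCP position; "tcp_rot": TCP orientation; "contact_force": force on the tool from outside, world axes, zero at the start; "wrist_torque": the same for the moment, N m; "opening": opening from 0.0 (shut) to 1.0 (fully open); "grasp_force": force on a finger pad.
Only numpy, scipy, OpenCV 4.12 (cv2) and the standard library are available. Lean on these libraries where they do the work, as an engineer would, in place of code of your own. Each camera call takes 0.05 s, during which the arm holds its last target. There are 200 camera calls.

## Working session

There is one attempt and no reset: what is moved stays moved. The work goes in short steps, Python scripts to look and compute and a tool call to move; the robot and the scene stay as the last step left them, time stands still between calls to the robot, and variables do not carry over. Pictures are saved under pics/ and viewed, at most 10 in all, crops included, and the job is handed in when it is done.

Besides the shell and the picture viewer there is one more tool, called after "Emit:" by a JSON object that holds its "api" and its "payload", one argument or row to a line. arm_command: Moves the arm, as the interface text tells. Its arguments: {"type":"object","properties":{"deltas":{"type":"array"},"squeeze":{"type":"number"}},"required":["deltas"]}

```bash
mkdir -p pics
cat > h.py <<'E'
import numpy as np, cv2
from rig import r, imaging
def grab(n):
    f=imaging.grab_frame(n); f['name']=n; np.savez(f'{n}.npz',**{k:f[k] for k in('image','mtx','world_to_cam')}); return f
def load(n): return dict(np.load(f'{n}.npz'))
def ray(f,u,v):
    K=np.array(f['mtx']);T=np.array(f['world_to_cam'])
    d=np.linalg.inv(K)@[u,v,1.]; d=np.array([d[0],-d[1],-d[2]])
    R=T[:3,:3]; return -R.T@T[:3,3], R.T@d/np.linalg.norm(d)
def onz(f,u,v,z):
    o,d=ray(f,u,v); return o+d*(z-o[2])/d[2]
def tri(a,b):
    A=np.zeros((3,3));B=np.zeros(3)
    for o,d in(a,b):
        P=np.eye(3)-np.outer(d,d);A+=P;B+=P@o
    p=np.linalg.solve(A,B); return p,[np.linalg.norm((np.eye(3)-np.outer(d,d))@(p-o)) for o,d in(a,b)]
def proj(f,p):
    T=np.array(f['world_to_cam']);c=T[:3,:3]@np.asarray(p,float)+T[:3,3]
    q=np.array(f['mtx'])@[c[0],-c[1],-c[2]]; return q[:2]/q[2]
E
python3 - <<'E'
from h import *
s=grab('scene');t=grab('top')
im=np.hstack([s['image'],t['image']])
cv2.imwrite('pics/a.png',cv2.resize(s['image'][:,:,::-1],(800,600)))
cv2.imwrite('pics/b.png',cv2.resize(t['image'][:,:,::-1],(800,600)))
print(r.sense()); print(s['mtx'],t['mtx'])
for f in(s,t): print(ray(f,256,192))
E
```

```text
{'clock': 0.1, 'qpos': array([-1.19840176e+00,  3.53576345e-01,  1.63406265e+00,  2.76220981e-05,
        1.15519075e+00, -2.41577923e-03]), 'qvel': array([-0.00029508, -0.00230681, -0.00269193,  0.00217256, -0.00027198,
        0.00013963]), 'joint_efforts': array([ 7.84780023e-04, -6.06354547e+01, -3.42819107e+01,  4.14278122e-05,
        3.97952812e-03,  2.38506601e-06]), 'eef_pos': array([ 228.65398162, -581.21447654,  230.63710356]), 'tcp_rot': array([-3.14035563e+00, -2.82453313e-05,  3.74799162e-01]), 'contact_force': array([-0.40051201,  0.18525238, -0.63634527]), 'wrist_torque': array([-0.01272094,  0.00120015, -0.02459718]), 'grasp_force': 0.0, 'opening': 0.9984501013406323}
[[476.36472207   0.         254.24567836]
 [  0.         476.36472207 185.46225465]
 [  0.           0.           1.        ]] [[350.93241733   0.         253.32993012]
 [  0.         350.93241733 196.68023941]
 [  0.           0.           1.        ]]
(array([ 1486.98792402, -1027.41463302,  1292.94128597]), array([-0.49975838,  0.56050178, -0.66036302]))
(array([ 408.50490721,   -6.59536145, 1296.50697633]), array([ 0.13433956,  0.00943933, -0.9908904 ]))
```

View pics/a.png

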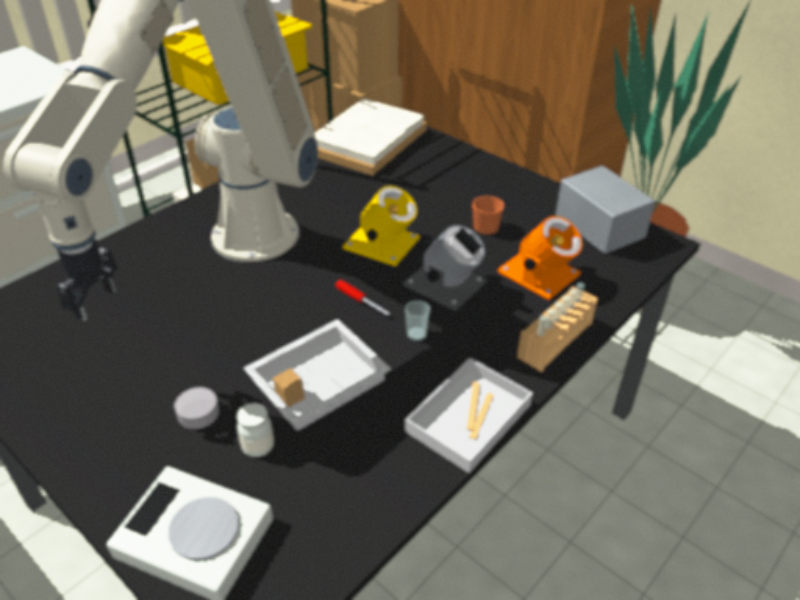

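View pics/b.png

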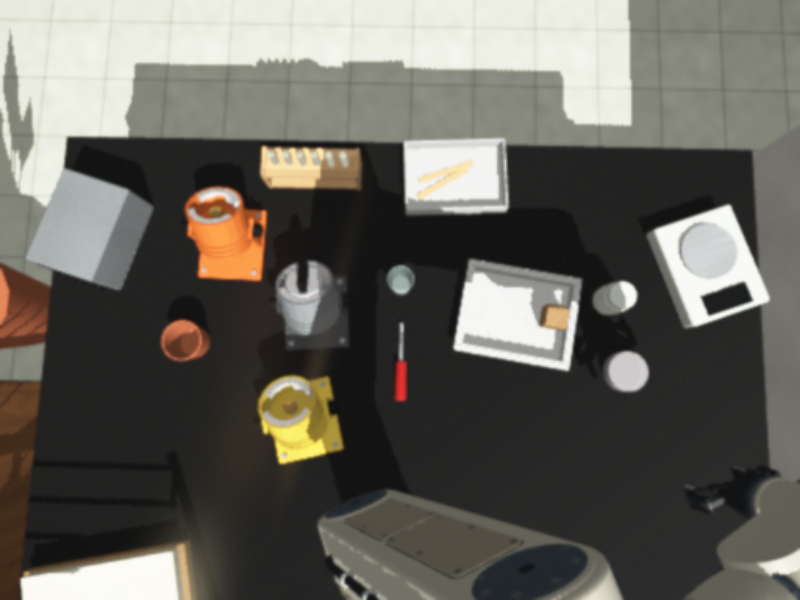

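The scene view shows three housings: yellow at (385,220), grey at (455,260) and orange at (548,255). In the top view they are at (300,415), (305,300) and (225,230). Only the grey one carries a cap with a black bar, so it fits the description. There are two trays in the top view. The one at (515,315) holds the carton (555,318), so it is the foil tray; the one at (455,177) holds sticks. I'll confirm with a crop.

Run:
```python
from h import *
s=load('scene')['image'];t=load('top')['image']
def crop(i,u0,v0,w,h,k): return cv2.resize(i[v0:v0+h,u0:u0+w],(w*k,h*k),interpolation=cv2.INTER_CUBIC)
a=crop(s,255,135,66,66,6);b=crop(t,165,160,66,66,6)
c=crop(t,285,160,132,80,3);d=crop(s,150,200,132,80,3)
im=np.vstack([np.hstack([a,b]),np.hstack([d,c])[:204]])
cv2.imwrite('pics/c.png',im[:,:,::-1]);print(im.shape)
```

```text
(600, 792, 3)
```

View pics/c.png

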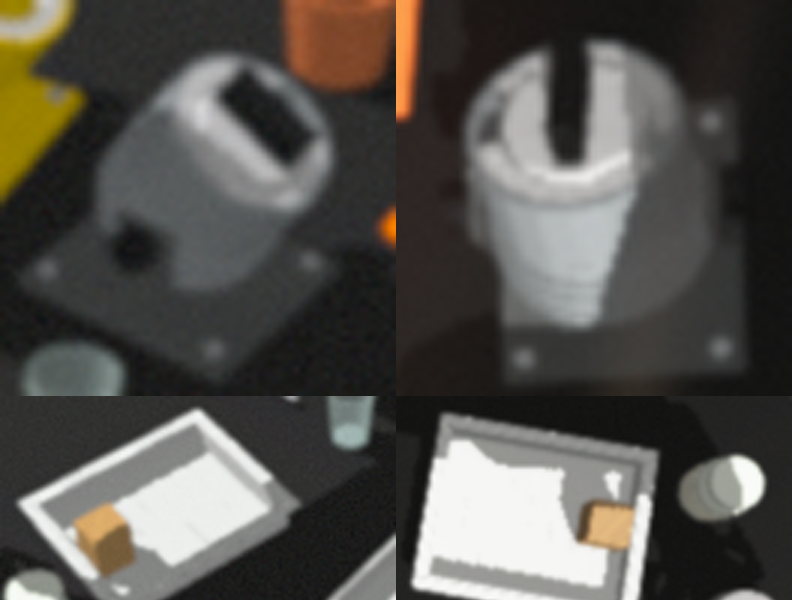

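Crop confirmed: the grey housing has the black bar on a silver cap, and the tray below holds the carton. Next I'll measure the housing and tray.

```bash
cat > m.py <<'E'
from h import *
s=load('scene');t=load('top')
S=lambda x,y:(255+x/6-.4,135+y/6-.4); T=lambda x,y:(165+(x-396)/6-.4,160+y/6-.4)
print('rim',tri(ray(s,*S(250,131)),ray(t,*T(578,122))))
sc=[onz(t,*T(x,y),10) for x,y in((711,122),(720,348),(523,358))]
ss=[onz(s,*S(x,y),10) for x,y in((312,262),(213,350),(47,268))]
for q in sc+ss: print(q.round(1))
dx=sc[0]-sc[1];dy=sc[2]-sc[1];print('yaw',np.degrees([np.arctan2(dx[1],dx[0]),np.arctan2(-dy[0],dy[1])]))
# tray: bright/grey blob in the top view, rim outline at z=40
im=t['image'];h=cv2.cvtColor(im,cv2.COLOR_RGB2HSV)
m=((h[:,:,2]>75)&(h[:,:,1]<70)).astype(np.uint8);m[:, :285]=0;m[:,376:]=0;m[:160]=0;m[240:]=0
m=cv2.morphologyEx(m,cv2.MORPH_CLOSE,np.ones((5,5)))
c=max(cv2.findContours(m,cv2.RETR_EXTERNAL,cv2.CHAIN_APPROX_NONE)[0],key=cv2.contourArea)
p=np.array([onz(t,u,v,40)[:2] for u,v in c[:,0]],np.float32)
R=cv2.minAreaRect(p);print('tray',R)
hs=(h[:,:,0]>8)&(h[:,:,0]<25)&(h[:,:,1]>100);hs[:,:340]=0;hs[:,370:]=0;hs[:180]=0;hs[:][220:]=0
v,u=np.nonzero(hs);print('carton',onz(t,u.mean(),v.mean(),62),len(u))
E
python3 m.py
```

```text
rim (array([598.7781782 , 207.19631643, 152.79833632]), [np.float64(0.28683936062823656), np.float64(0.28683936062822935)])
[624.7 151.5  10. ]
[484.8 140.6  10. ]
[475.6 261.1  10. ]
[614.6 271.1  10. ]
[622.2 151.1  10. ]
[481.6 140.   10. ]
yaw [4.46000086 4.34460954]
tray ((553.2061157226562, -265.7885437011719), (271.0487976074219, 218.91664123535156), 81.01412963867188)
carton [ 546.61344658 -343.01642876   62.        ] 213
```

```bash
cat >> h.py <<'E'
from scipy.spatial.transform import Rotation as Ro
def pose():
    s=r.sense(); return np.array(s['eef_pos']),Ro.from_euler('xyz',s['tcp_rot']),s
def Rt(tilt,yaw):   # tool with x along level heading yaw, leaning like the housing
    y=np.radians(yaw);a=np.radians(tilt)
    C=Ro.from_euler('xyz',[0,a,y])          # collar frame
    return C*Ro.from_euler('x',np.pi)
def need(p,R):
    p0,R0,s=pose()
    print('t',R0.inv().apply(np.asarray(p)-p0).round(1),'w',(R0.inv()*R).as_rotvec().round(4),'clock',round(s['clock'],2))
E
python3 - <<'E'
from h import *
s=r.sense()
need([653.6,211.4,247.3],Rt(30,4.4))
p0,R0,_=pose()
print(R0.inv().apply(np.array([653.6,211.4,330])-p0))
E
```

```text
t [ 685.6 -582.   -15.9] w [ 0.0768 -0.5195  0.2915] clock 0.1
[ 685.61434534 -582.14791248  -98.62347397]
```

Emit:
{"api": "arm_command", "payload": {
  "deltas": [
    {"tx": 20,"ty": -17,"tz": -30},
    {"tx": 34,"ty": -29,"tz": -30},
    {"tx": 38,"ty": -32,"tz": -25},
    {"tx": 38,"ty": -32,"tz": -15},
    {"tx": 38,"ty": -32},
    {"tx": 38,"ty": -32},
    {"tx": 38,"ty": -32},
    {"tx": 38,"ty": -32}
  ]
}}

```text
schema error: expected keys hand, tx, ty, tz, wx, wy, wz
```

Emit:
{"api": "arm_command", "payload": {
  "deltas": [
    {"tx": 38,"ty": -32},
    {"tx": 38,"ty": -32},
    {"tx": 38,"ty": -32},
    {"tx": 38,"ty": -32},
    {"tx": 38,"ty": -32},
    {"tx": 38,"ty": -32},
    {"tx": 38,"ty": -32},
    {"tx": 38,"ty": -32}
  ]
}}

```text
schema error: expected keys hand, tx, ty, tz, wx, wy, wz
```

Run:
```python
from h import *
need([653.6,211.4,247.3],Rt(30,4.4)); p,R,s=pose(); print(p,s['tcp_rot'],s['qpos'].round(2))
```

```text
t [ 685.6 -582.   -15.9] w [ 0.0768 -0.5195  0.2915] clock 0.1
[ 228.65398162 -581.21447654  230.63710356] [-3.14035563e+00 -2.82453313e-05  3.74799162e-01] [-1.2   0.35  1.63  0.    1.16 -0.  ]
```

Emit:
{"api": "arm_command", "payload": {
  "deltas": [
    {"hand": 85,"tx": 20,"ty": -17,"tz": -30,"wx": 0,"wy": 0,"wz": 0},
    {"hand": 85,"tx": 34,"ty": -29,"tz": -30,"wx": 0,"wy": 0,"wz": 0},
    {"hand": 85,"tx": 38,"ty": -32,"tz": -25,"wx": 0,"wy": 0,"wz": 0},
    {"hand": 85,"tx": 38,"ty": -32,"tz": -15,"wx": 0,"wy": 0,"wz": 0},
    {"hand": 85,"tx": 38,"ty": -32,"tz": 0,"wx": 0,"wy": 0,"wz": 0},
    {"hand": 85,"tx": 38,"ty": -32,"tz": 0,"wx": 0,"wy": 0,"wz": 0},
    {"hand": 85,"tx": 38,"ty": -32,"tz": 0,"wx": 0,"wy": 0,"wz": 0},
    {"hand": 85,"tx": 38,"ty": -32,"tz": 0,"wx": 0,"wy": 0,"wz": 0}
  ]
}}

```text
clock: 1.1
eef_pos: [404.5, -255.3, 331.1]
tcp_rot: [-3.141, 0.0, 0.375]
contact_force: [0.5, -0.6, -0.3]
opening: 0.996
grasp_force: 0.0
```

Emit:
{"api": "arm_command", "payload": {
  "deltas": [
    {"hand": 85,"tx": 38,"ty": -32,"tz": 0,"wx": 0,"wy": 0,"wz": 0},
    {"hand": 85,"tx": 38,"ty": -32,"tz": 0,"wx": 0,"wy": 0,"wz": 0},
    {"hand": 85,"tx": 38,"ty": -32,"tz": 0,"wx": 0,"wy": 0,"wz": 0},
    {"hand": 85,"tx": 38,"ty": -32,"tz": 0,"wx": 0,"wy": 0,"wz": 0},
    {"hand": 85,"tx": 38,"ty": -32,"tz": 0,"wx": 0,"wy": 0,"wz": 0},
    {"hand": 85,"tx": 38,"ty": -32,"tz": 0,"wx": 0,"wy": 0,"wz": 0},
    {"hand": 85,"tx": 38,"ty": -32,"tz": 0,"wx": 0,"wy": 0,"wz": 0},
    {"hand": 85,"tx": 38,"ty": -32,"tz": 0,"wx": 0,"wy": 0,"wz": 0}
  ]
}}

```text
clock: 2.1
eef_pos: [593.7, 94.2, 330.9]
tcp_rot: [-3.142, 0.001, 0.375]
contact_force: [0.2, -0.4, 0.5]
opening: 0.994
grasp_force: 0.0
```

Run:
```python
from h import *
need([653.6,211.4,247.3],Rt(30,4.4)); p,R,s=pose(); print(p,s['tcp_rot'],s['qpos'].round(2))
```

```text
t [ 98.8 -87.1  83.5] w [ 0.0781 -0.5191  0.2913] clock 2.1
[593.65657664  94.16794076 330.9056885 ] [-3.14157959e+00  6.19616223e-04  3.74953721e-01] [ 0.15  0.24  1.57 -0.    1.34  1.35]
```

Emit:
{"api": "arm_command", "payload": {
  "deltas": [
    {"hand": 85,"tx": 33,"ty": -29,"tz": 10,"wx": 0,"wy": 0,"wz": 0},
    {"hand": 85,"tx": 33,"ty": -29,"tz": 20,"wx": 0,"wy": 0,"wz": 0},
    {"hand": 85,"tx": 33,"ty": -29,"tz": 20,"wx": 0,"wy": 0,"wz": 0},
    {"hand": 85,"tx": 0,"ty": 0,"tz": 0,"wx": 0.0195,"wy": -0.13,"wz": 0.073},
    {"hand": 85,"tx": 0,"ty": 0,"tz": 0,"wx": 0.0195,"wy": -0.13,"wz": 0.073},
    {"hand": 85,"tx": 0,"ty": 0,"tz": 0,"wx": 0.0195,"wy": -0.13,"wz": 0.073},
    {"hand": 85,"tx": 0,"ty": 0,"tz": 0,"wx": 0.0195,"wy": -0.13,"wz": 0.073},
    {"hand": 85,"tx": 0,"ty": 0,"tz": 0,"wx": 0,"wy": 0,"wz": 0}
  ]
}}

```text
clock: 3.1
eef_pos: [654.0, 209.2, 277.6]
tcp_rot: [3.14, 0.528, 0.075]
contact_force: [-0.3, 0.2, -0.1]
opening: 0.997
grasp_force: 0.0
```

Run:
```python
from h import *
need([653.6,211.4,247.3],Rt(30,4.4)); p,R,s=pose(); print(p,s['tcp_rot'],s['qpos'].round(2))
w=grab('wrist'); cv2.imwrite('pics/d.png',cv2.resize(w['image'][:,:,::-1],(800,600)))
print(w['mtx'],[q.round(2) for q in ray(w,256,192)], proj(w,p), 'rim', proj(w,[598.8,207.2,152]))
```

```text
t [15.1 -2.2 26.3] w [ 0.0003  0.0047 -0.0019] clock 3.1
[654.01667951 209.2291789  277.59534313] [3.14021656 0.52829258 0.07458007] [0.26 0.73 1.01 0.1  1.92 1.77]
[[269.34879566   0.         253.48629466]
 [  0.         269.34879566 189.12006848]
 [  0.           0.           1.        ]] [array([784.97, 219.01, 366.95]), array([-0.72, -0.06, -0.69])] [253.32202254 235.17063146] rim [251.39674066 165.01691007]
```

View pics/d.png

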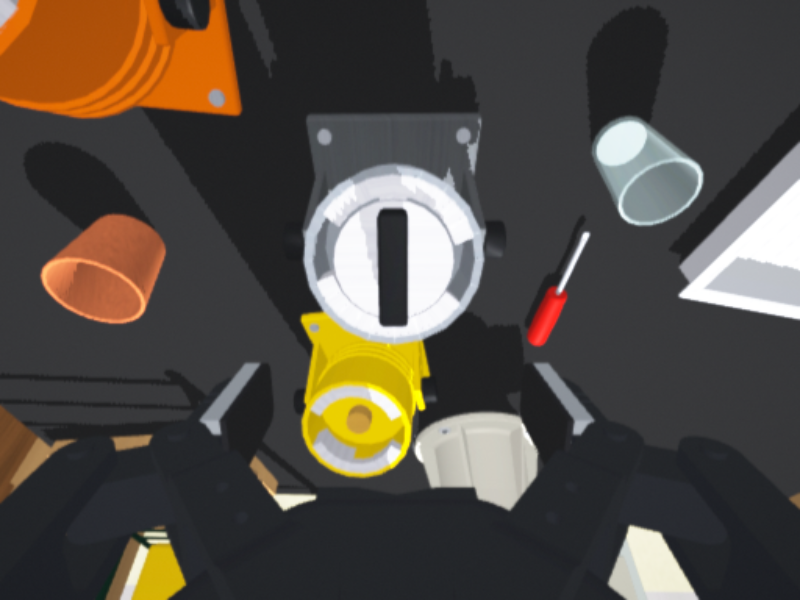

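The wrist view shows the grey rim as an ellipse centred near (394,253). The bar spans u 378–408 and v 208–325. I'll refine the rim and bar from these by casting rays onto collar planes.

```bash
cat > w.py <<'E'
from h import *
P0=np.array([598.8,207.2,151.9]);C=Ro.from_euler('xyz',[0,np.pi/6,np.radians(4.4)]);Z=C.apply([0,0,1])
def onc(f,u,v,h):
    o,d=ray(f,u,v);q=o+d*((P0+h*Z-o)@Z)/(d@Z);return C.inv().apply(q-P0)[:2]
if __name__=='__main__':
    w=load('wrist');g=cv2.cvtColor(w['image'],cv2.COLOR_RGB2GRAY)
    m=(g<70).astype(np.uint8);n,l,st,c=cv2.connectedComponentsWithStats(m)
    k=l[170,252];print('bar blob',st[k],c[k])
    cn=cv2.findContours((l==k).astype(np.uint8),cv2.RETR_EXTERNAL,cv2.CHAIN_APPROX_NONE)[0][0][:,0]
    for h in (38,4):
        q=np.array([onc(w,u,v,h) for u,v in cn],np.float32);print(h,'rect',cv2.minAreaRect(q),'min',q.min(0),'max',q.max(0))
    # rim outer edge: outermost strong edge along radial lines around the ellipse
    pts=[]
    for a in np.linspace(0,2*np.pi,72,endpoint=False):
        rr=np.arange(46,70,.5);x=252+rr*np.cos(a);y=162+rr*np.sin(a)
        L=cv2.remap(g,x.astype(np.float32)[None],y.astype(np.float32)[None],1)[0].astype(float)
        d=L[:-4]-L[4:];i=d.argmax()
        if d[i]>40: pts.append((x[i+2],y[i+2]))
    q=np.array([onc(w,u,v,0) for u,v in pts])
    for _ in range(5):
        A=np.c_[2*q,np.ones(len(q))];s=np.linalg.lstsq(A,(q**2).sum(1),rcond=None)[0]
        R=np.sqrt(s[2]+s[0]**2+s[1]**2);e=abs(np.hypot(*(q-s[:2]).T)-R);q=q[e<max(1.5,2*np.median(e))]
    print('rim ctr',s[:2],'R',R,len(q),e.max())
    print('centre world',P0+C.apply([s[0],s[1],0]))
E
python3 w.py
```

```text
bar blob [ 242  134   18   74 1286] [250.76283048 170.13374806]
38 rect ((0.8863258361816406, 0.4944729804992676), (68.31554412841797, 15.560829162597656), 0.2689788043498993) min [-33.234543  -7.446211] max [35.018204  8.278965]
4 rect ((-6.593132019042969, 0.9167966842651367), (77.93318939208984, 17.751523971557617), 0.2689798176288605) min [-45.51763   -8.141796] max [32.343918  9.797211]
rim ctr [-0.89298399 -0.18875172] R 60.6395829553689 55 1.4595933200250144
centre world [598.04341327 206.95247416 152.346492  ]
```

Run:
```python
from w import *
for h in(60,10): need(P0+C.apply([0.3,0.3,h]),Rt(30,4.6))
```

```text
t [16.2 -2.2 77.6] w [-0.0015  0.0011 -0.0033] clock 3.15
t [ 16.3  -2.2 127.6] w [-0.0015  0.0011 -0.0033] clock 3.15
```

Emit:
{"api": "arm_command", "payload": {
  "deltas": [
    {"hand": 85,"tx": 8,"ty": -1.1,"tz": 25,"wx": -0.0015,"wy": 0.001,"wz": -0.0033},
    {"hand": 85,"tx": 8,"ty": -1.1,"tz": 25,"wx": 0,"wy": 0,"wz": 0},
    {"hand": 70,"tx": 0,"ty": 0,"tz": 28,"wx": 0,"wy": 0,"wz": 0},
    {"hand": 60,"tx": 0,"ty": 0,"tz": 20,"wx": 0,"wy": 0,"wz": 0},
    {"hand": 50,"tx": 0,"ty": 0,"tz": 12,"wx": 0,"wy": 0,"wz": 0},
    {"hand": 50,"tx": 0,"ty": 0,"tz": 0,"wx": 0,"wy": 0,"wz": 0}
  ]
}}

```text
clock: 3.9
eef_pos: [611.9, 208.9, 178.5]
tcp_rot: [-3.141, 0.522, 0.081]
contact_force: [-0.8, 0.8, -0.4]
opening: 0.583
grasp_force: 0.0
```

Run:
```python
from w import *
need(P0+C.apply([0.3,0.3,10]),Rt(30,4.6))
w=grab('wrist'); cv2.imwrite('pics/e.png',cv2.resize(w['image'][:,:,::-1],(800,600)))
```

```text
t [ 2.1  0.3 19.7] w [-0.0001 -0.0018  0.0004] clock 3.9
```

View pics/e.png

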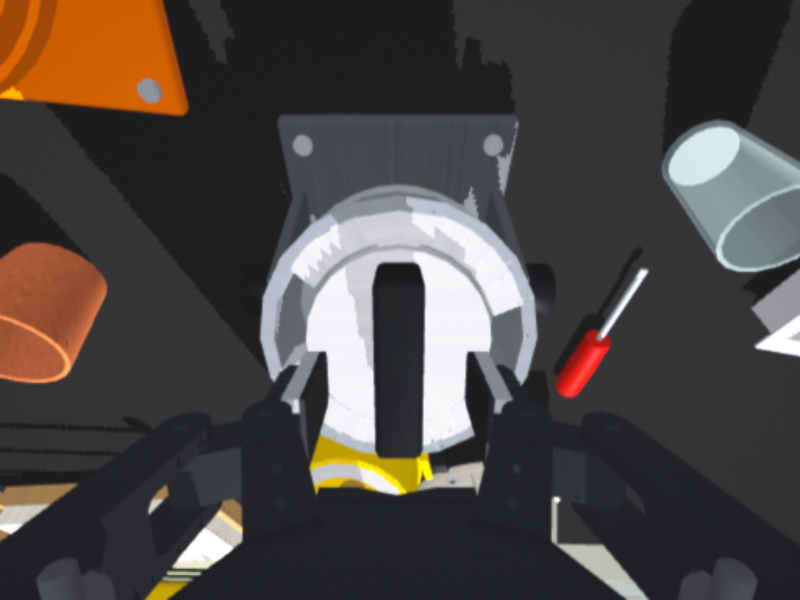

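The fingers straddle the bar symmetrically: pads at u≈327 and 466, bar at 372–424. I'll descend the rest and grip.

Emit:
{"api": "arm_command", "payload": {
  "deltas": [
    {"hand": 50,"tx": 2,"ty": 0.3,"tz": 10,"wx": 0,"wy": 0,"wz": 0},
    {"hand": 45,"tx": 0,"ty": 0,"tz": 8,"wx": 0,"wy": 0,"wz": 0},
    {"hand": 30,"tx": 0,"ty": 0,"tz": 1,"wx": 0,"wy": 0,"wz": 0},
    {"hand": 8,"tx": 0,"ty": 0,"tz": 0,"wx": 0,"wy": 0,"wz": 0},
    {"hand": 8,"tx": 0,"ty": 0,"tz": 0,"wx": 0,"wy": 0,"wz": 0},
    {"hand": 8,"tx": 0,"ty": 0,"tz": 0,"wx": 0,"wy": 0,"wz": 0},
    {"hand": 8,"tx": 0,"ty": 0,"tz": 0,"wx": 0,"wy": 0,"wz": 0}
  ],
  "squeeze": 70
}}

```text
clock: 4.82
eef_pos: [604.7, 207.7, 160.5]
tcp_rot: [3.141, 0.523, 0.08]
contact_force: [-0.8, -1.8, -1.6]
opening: 0.196
grasp_force: 70.1
```

Run:
```python
from w import *
need(P0+C.apply([0.3,0.3,10]),Rt(30,4.6)); print(pose()[2])
```

```text
t [-0.6 -0.3  0.4] w [-0.0002 -0.0006 -0.0007] clock 4.83
{'clock': 4.825, 'qpos': array([0.27623889, 0.73460058, 1.2638194 , 0.09798403, 1.65739118,
       1.75026134]), 'qvel': array([ 0.00023059,  0.00056519, -0.00022596, -0.00112153,  0.00028998,
        0.00177993]), 'joint_efforts': array([ 6.54053874e-01, -8.33733487e+01, -3.21819305e+01,  9.44125056e-01,
        2.87813745e+00,  1.19036392e-02]), 'eef_pos': array([604.71930014, 207.70487861, 160.47196301]), 'tcp_rot': array([3.14142922, 0.52299115, 0.07952484]), 'contact_force': array([-0.75962721, -1.82599247, -1.64349814]), 'wrist_torque': array([-0.15139015, -0.24330633,  0.15680824]), 'grasp_force': 70.09644627571106, 'opening': 0.19632881961716542}
```

Gripped at about 17 mm with low side force. Now press 7 mm.

Emit:
{"api": "arm_command", "payload": {
  "deltas": [
    {"hand": 8,"tx": 0,"ty": 0,"tz": 2.5,"wx": 0,"wy": 0,"wz": 0},
    {"hand": 8,"tx": 0,"ty": 0,"tz": 2.5,"wx": 0,"wy": 0,"wz": 0},
    {"hand": 8,"tx": 0,"ty": 0,"tz": 2,"wx": 0,"wy": 0,"wz": 0},
    {"hand": 8,"tx": 0,"ty": 0,"tz": 0,"wx": 0,"wy": 0,"wz": 0},
    {"hand": 8,"tx": 0,"ty": 0,"tz": 0,"wx": 0,"wy": 0,"wz": 0}
  ]
}}

```text
clock: 5.45
eef_pos: [601.9, 207.5, 155.6]
tcp_rot: [-3.141, 0.521, 0.08]
contact_force: [1.5, -2.6, 5.9]
opening: 0.197
grasp_force: 71.3
```

```bash
cat > q.py <<'E'
from w import *
p,R,s=pose();print('collar pos',C.inv().apply(p-P0).round(2),'F',C.inv().apply(s['contact_force']).round(1),'M',C.inv().apply(s['wrist_torque']).round(2),'grip',round(s['grasp_force']),round(s['opening']*85.4,1),'rot',(C.inv()*R*Ro.from_euler('x',np.pi)).as_euler('xyz',degrees=True).round(1),s['clock'],s['qpos'].round(2))
E
python3 q.py
```

```text
collar pos [0.86 0.07 4.76] F [-1.9 -2.7  5.7] M [-0.34  0.19  0.05] grip 71 16.9 rot [-0.1 -0.1  0.1] 5.45 [0.28 0.73 1.28 0.1  1.64 1.75]
```

Emit:
{"api": "arm_command", "payload": {
  "deltas": [
    {"hand": 8,"tx": 0,"ty": 0,"tz": 1.5,"wx": 0,"wy": 0,"wz": 0},
    {"hand": 8,"tx": 0,"ty": 0,"tz": 0,"wx": 0,"wy": 0,"wz": 0},
    {"hand": 8,"tx": 0,"ty": 0,"tz": 0,"wx": 0,"wy": 0,"wz": 0}
  ]
}}

```text
clock: 5.82
eef_pos: [601.2, 207.5, 154.4]
tcp_rot: [-3.141, 0.521, 0.08]
contact_force: [2.6, -1.4, 6.2]
opening: 0.193
grasp_force: 71.4
```

```bash
python3 q.py
```

```text
collar pos [0.86 0.08 3.34] F [-1.  -1.6  6.6] M [-0.38  0.13 -0.04] grip 71 16.5 rot [-0.1 -0.1  0.1] 5.825 [0.28 0.73 1.28 0.1  1.64 1.75]
```

Emit:
{"api": "arm_command", "payload": {
  "deltas": [
    {"hand": 8,"tx": 0,"ty": 0,"tz": 0,"wx": 0,"wy": 0,"wz": -0.08},
    {"hand": 8,"tx": 0,"ty": 0,"tz": 0,"wx": 0,"wy": 0,"wz": -0.12},
    {"hand": 8,"tx": 0,"ty": 0,"tz": 0,"wx": 0,"wy": 0,"wz": -0.1},
    {"hand": 8,"tx": 0,"ty": 0,"tz": 0,"wx": 0,"wy": 0,"wz": 0}
  ]
}}

```text
clock: 6.32
eef_pos: [601.7, 208.2, 154.2]
tcp_rot: [-2.972, 0.493, 0.424]
contact_force: [3.4, 0.4, 5.3]
opening: 0.196
grasp_force: 71.4
```

```bash
python3 q.py
```

```text
collar pos [1.41 0.73 3.52] F [0.3 0.1 6.3] M [ 0.1  -0.31  0.05] grip 71 16.7 rot [-0.1 -0.2 17.4] 6.325 [0.28 0.73 1.28 0.1  1.64 1.45]
```

Emit:
{"api": "arm_command", "payload": {
  "deltas": [
    {"hand": 8,"tx": 0,"ty": 0,"tz": 0,"wx": 0,"wy": 0,"wz": -0.14},
    {"hand": 8,"tx": 0,"ty": 0,"tz": 0,"wx": 0,"wy": 0,"wz": -0.15},
    {"hand": 8,"tx": 0,"ty": 0,"tz": 0,"wx": 0,"wy": 0,"wz": -0.15},
    {"hand": 8,"tx": 0,"ty": 0,"tz": 0,"wx": 0,"wy": 0,"wz": -0.15},
    {"hand": 8,"tx": 0,"ty": 0,"tz": 0,"wx": 0,"wy": 0,"wz": -0.15},
    {"hand": 8,"tx": 0,"ty": 0,"tz": 0,"wx": 0,"wy": 0,"wz": -0.15},
    {"hand": 8,"tx": 0,"ty": 0,"tz": 0,"wx": 0,"wy": 0,"wz": -0.12},
    {"hand": 8,"tx": 0,"ty": 0,"tz": 0,"wx": 0,"wy": 0,"wz": -0.08}
  ]
}}

```text
clock: 7.32
eef_pos: [601.7, 208.4, 154.3]
tcp_rot: [-2.629, 0.086, 1.495]
contact_force: [3.7, 1.9, 6.3]
opening: 0.201
grasp_force: 71.4
```

Emit:
{"api": "arm_command", "payload": {
  "deltas": [
    {"hand": 8,"tx": 0,"ty": 0,"tz": 0,"wx": 0,"wy": 0,"wz": 0}
  ]
}}

```text
clock: 7.45
eef_pos: [601.7, 208.3, 154.3]
tcp_rot: [-2.629, 0.087, 1.494]
contact_force: [3.3, 1.0, 4.0]
opening: 0.196
grasp_force: 71.4
```

```bash
python3 q.py;python3 -c "
from h import *
w=grab('wrist'); cv2.imwrite('pics/f.png',cv2.resize(w['image'][:,:,::-1],(800,600)))"
```

```text
collar pos [1.36 0.91 3.61] F [0.9 0.8 5.1] M [ 0.09 -0.22  0.02] grip 71 16.7 rot [-0.2 -0.  79.9] 7.45 [0.28 0.73 1.28 0.1  1.64 0.36]
```

View pics/f.png

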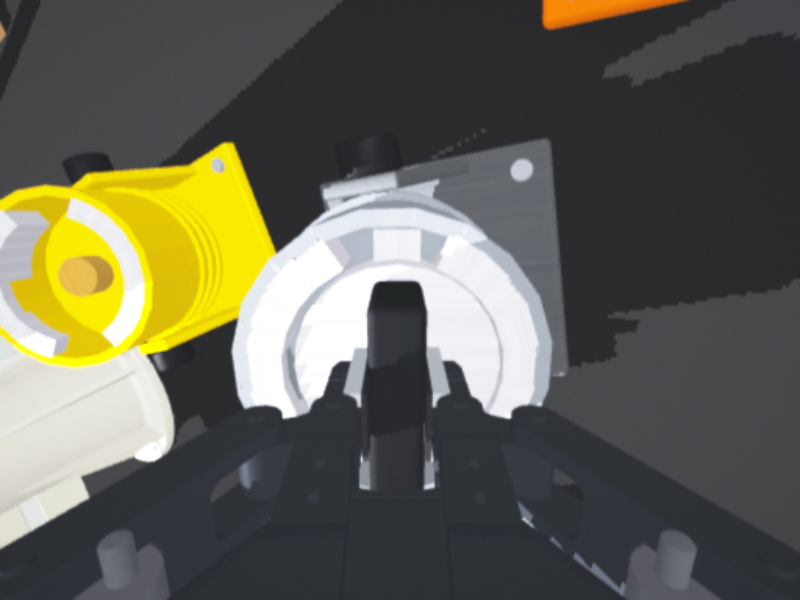

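The bar (u≈397) is in line with the notch, and the ear shows centred in it at (398,243). Lifting along the axis.

Emit:
{"api": "arm_command", "payload": {
  "deltas": [
    {"hand": 8,"tx": 0,"ty": 0,"tz": -4,"wx": 0,"wy": 0,"wz": 0},
    {"hand": 8,"tx": 0,"ty": 0,"tz": -6,"wx": 0,"wy": 0,"wz": 0},
    {"hand": 8,"tx": 0,"ty": 0,"tz": -6,"wx": 0,"wy": 0,"wz": 0},
    {"hand": 8,"tx": 0,"ty": 0,"tz": 0,"wx": 0,"wy": 0,"wz": 0}
  ]
}}

```text
clock: 8.0
eef_pos: [608.3, 207.9, 166.9]
tcp_rot: [-2.625, 0.09, 1.493]
contact_force: [0.1, -0.4, -2.6]
opening: 0.199
grasp_force: 70.2
```

```bash
python3 q.py
```

```text
collar pos [ 0.76 -0.05 17.74] F [ 1.4 -0.4 -2.2] M [-0.07 -0.41 -0.  ] grip 70 17.0 rot [-0.   0.1 79.8] 8.0 [0.28 0.73 1.25 0.1  1.67 0.36]
```

Emit:
{"api": "arm_command", "payload": {
  "deltas": [
    {"hand": 8,"tx": 0,"ty": 0,"tz": -8,"wx": 0,"wy": 0,"wz": 0},
    {"hand": 8,"tx": 0,"ty": 0,"tz": -8,"wx": 0,"wy": 0,"wz": 0},
    {"hand": 8,"tx": 0,"ty": 0,"tz": -12,"wx": 0,"wy": 0,"wz": 0},
    {"hand": 8,"tx": 0,"ty": 0,"tz": -30,"wx": 0,"wy": 0,"wz": 0},
    {"hand": 8,"tx": 0,"ty": 0,"tz": -40,"wx": 0,"wy": 0,"wz": 0},
    {"hand": 8,"tx": 0,"ty": 0,"tz": -20,"wx": 0,"wy": 0,"wz": 0},
    {"hand": 8,"tx": 0,"ty": 0,"tz": 0,"wx": 0,"wy": 0,"wz": 0}
  ]
}}

```text
clock: 8.88
eef_pos: [668.4, 212.9, 271.0]
tcp_rot: [-2.629, 0.089, 1.493]
contact_force: [-1.3, 0.3, -2.3]
opening: 0.197
grasp_force: 70.3
```

```bash
python3 q.py
python3 - <<'E'
from h import *
T=[558.6,-231,260]
for y in(86,79,-9,-99,171):
    print(y);need(T,Rt(0,y))
E
```

```text
collar pos [  0.95   0.39 138.02] F [ 0.   0.4 -2.6] M [-0.02 -0.45 -0.03] grip 70 16.8 rot [-0.2  0.  79.8] 8.875 [0.26 0.76 0.98 0.1  1.92 0.37]
86
t [-448.4  -40.3   81.1] w [-0.5126  0.0847 -0.0307] clock 8.88
79
t [-448.4  -40.3   81.1] w [-0.5067  0.1159  0.0887] clock 8.88
-9
t [-448.4  -40.3   81.1] w [-0.317   0.4861  1.5864] clock 8.88
-99
t [-448.4  -40.3   81.1] w [-0.1634 -0.7764 -2.9839] clock 8.88
171
t [-448.4  -40.3   81.1] w [-0.4789 -0.3123 -1.4779] clock 8.88
```

Emit:
{"api": "arm_command", "payload": {
  "deltas": [
    {"hand": 8,"tx": 0,"ty": 0,"tz": 0,"wx": -0.127,"wy": 0.027,"wz": 0.014},
    {"hand": 8,"tx": 0,"ty": 0,"tz": 0,"wx": -0.127,"wy": 0.027,"wz": 0.014},
    {"hand": 8,"tx": 0,"ty": 0,"tz": 0,"wx": -0.127,"wy": 0.027,"wz": 0.014},
    {"hand": 8,"tx": 0,"ty": 0,"tz": 0,"wx": -0.127,"wy": 0.027,"wz": 0.014},
    {"hand": 8,"tx": -15,"ty": -3,"tz": 0,"wx": 0,"wy": 0,"wz": 0},
    {"hand": 8,"tx": -30,"ty": -4,"tz": 0,"wx": 0,"wy": 0,"wz": 0},
    {"hand": 8,"tx": -40,"ty": -4,"tz": 0,"wx": 0,"wy": 0,"wz": 0},
    {"hand": 8,"tx": -40,"ty": -4,"tz": 0,"wx": 0,"wy": 0,"wz": 0}
  ]
}}

```text
clock: 9.88
eef_pos: [631.6, 89.9, 268.5]
tcp_rot: [-3.134, 0.002, 1.413]
contact_force: [0.9, -0.6, -2.1]
opening: 0.198
grasp_force: 70.1
```

Emit:
{"api": "arm_command", "payload": {
  "deltas": [
    {"hand": 8,"tx": -40,"ty": -3,"tz": 0,"wx": 0,"wy": 0,"wz": 0},
    {"hand": 8,"tx": -40,"ty": -3,"tz": 0,"wx": 0,"wy": 0,"wz": 0},
    {"hand": 8,"tx": -40,"ty": -3,"tz": 0,"wx": 0,"wy": 0,"wz": 0},
    {"hand": 8,"tx": -40,"ty": -3,"tz": 0,"wx": 0,"wy": 0,"wz": 0},
    {"hand": 8,"tx": -40,"ty": -3,"tz": 0,"wx": 0,"wy": 0,"wz": 0},
    {"hand": 8,"tx": -35,"ty": -3,"tz": 0,"wx": 0,"wy": 0,"wz": 0},
    {"hand": 8,"tx": -15,"ty": -3,"tz": 0,"wx": 0,"wy": 0,"wz": 0},
    {"hand": 8,"tx": 0,"ty": 0,"tz": 0,"wx": 0,"wy": 0,"wz": 0}
  ]
}}

```text
clock: 10.88
eef_pos: [571.9, -152.6, 269.2]
tcp_rot: [-3.136, 0.0, 1.411]
contact_force: [0.3, 0.6, -2.6]
opening: 0.201
grasp_force: 70.1
```

```bash
python3 q.py
python3 - <<'E'
from h import *
need([558.6,-231,260],Rt(0,81))
t=grab('top');w=grab('wrist')
im=np.vstack([cv2.resize(w['image'],(400,300)),cv2.resize(t['image'][150:250,270:404],(400,300),interpolation=cv2.INTER_CUBIC)])
cv2.imwrite('pics/g.png',cv2.resize(w['image'],(800,600))[:,:,::-1])
E
```

```text
collar pos [-105.81 -356.62   74.34] F [ 1.6  0.5 -2.1] M [-0.04 -0.04  0.02] grip 70 17.2 rot [-29.   -6.7  78.2] 10.875 [-0.26  0.27  1.66 -0.    1.22 -0.1 ]
t [-79.6  -0.5   9.2] w [-0.0057  0.0001 -0.0032] clock 10.88
```

View pics/g.png

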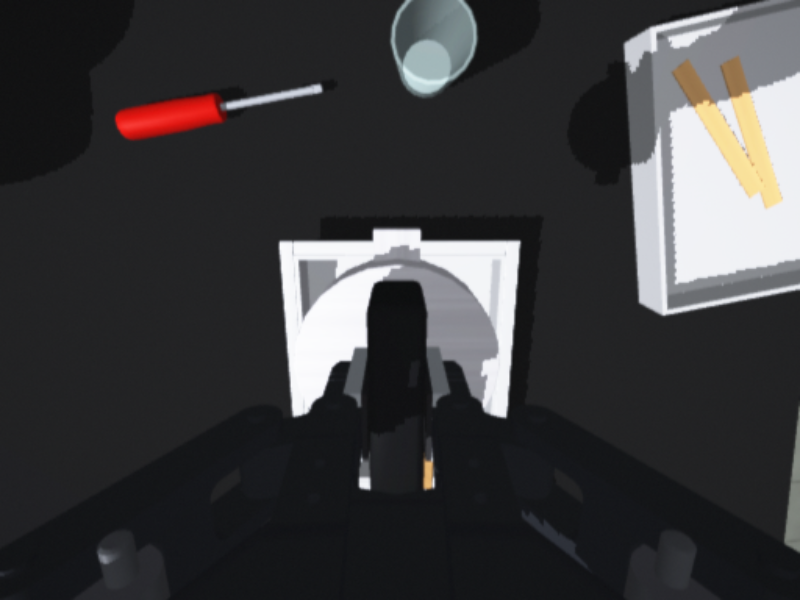

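The wrist view shows the cap held level, and the tray's far edge runs from (280,241) to (520,240), parallel to the tool's y. I'll cast those corners to check the tray.

Run:
```python
from h import *
w=load('wrist');k=.64
a=onz(w,280*k,241*k,40);b=onz(w,520*k,240*k,40);d=b-a
print(a,b,np.linalg.norm(d),np.degrees(np.arctan2(d[1],d[0])))
n=np.array([-d[1],d[0],0])/np.linalg.norm(d);m=(a+b)/2
print('origin',m-n*120,'free',m-n*85)
t=load('top');g=t['image'];k=.64
for f,c in((t,[(470,260),(582,275),(570,370),(455,350)]),(load('scene'),[(340,320),(388,370),(300,427),(245,370)])):
    q=np.array([onz(f,x*k,y*k,40)[:2] for x,y in c]);print(q.round(0).tolist(),q.mean(0),np.linalg.norm(q-np.roll(q,-1,0),axis=1))
```

```text
[ 471.21670153 -121.26428482   40.        ] [ 681.80461519 -154.02523469   40.        ] 213.1209731956351 -8.842566330638828
origin [ 558.06426181 -256.21849401   40.        ] free [ 563.4444608  -221.63448818   40.        ]
[[677.0, -155.0], [647.0, -414.0], [428.0, -384.0], [467.0, -123.0]] [ 554.7315925  -269.14152988] [260.70556655 221.42150462 263.71279836 212.51305671]
[[480.0, -120.0], [682.0, -164.0], [656.0, -412.0], [440.0, -385.0]] [ 564.35342192 -270.10196538] [206.78598635 249.53687337 218.24141344 268.64697297]
```

Emit:
{"api": "arm_command", "payload": {
  "deltas": [
    {"hand": 8,"tx": -30,"ty": 1,"tz": 0,"wx": -0.0057,"wy": 0,"wz": -0.003},
    {"hand": 8,"tx": -35,"ty": 0.5,"tz": 10,"wx": 0,"wy": 0,"wz": 0},
    {"hand": 8,"tx": -15,"ty": 0,"tz": 30,"wx": 0,"wy": 0,"wz": 0},
    {"hand": 8,"tx": 0,"ty": 0,"tz": 40,"wx": 0,"wy": 0,"wz": 0},
    {"hand": 8,"tx": 0,"ty": 0,"tz": 40,"wx": 0,"wy": 0,"wz": 0},
    {"hand": 8,"tx": 0,"ty": 0,"tz": 40,"wx": 0,"wy": 0,"wz": 0},
    {"hand": 8,"tx": 0,"ty": 0,"tz": 30,"wx": 0,"wy": 0,"wz": 0},
    {"hand": 8,"tx": 0,"ty": 0,"tz": 0,"wx": 0,"wy": 0,"wz": 0}
  ]
}}

```text
clock: 11.98
eef_pos: [560.6, -229.4, 77.5]
tcp_rot: [-3.139, -0.001, 1.417]
contact_force: [0.2, 0.4, -1.1]
opening: 0.195
grasp_force: 69.9
```

Run:
```python
from h import *
need([561,-232,30],Rt(0,81)); print(pose()[2]['contact_force'],pose()[2]['eef_pos'])
w=grab('wrist');s=grab('scene');cv2.imwrite('pics/i.png',np.hstack([cv2.resize(w['image'],(400,300)),cv2.resize(s['image'][170:290,120:280],(400,300),interpolation=cv2.INTER_CUBIC)])[:,:,::-1])
```

```text
t [-2.6  0.9 47.5] w [-0.0028 -0.0007  0.0029] clock 11.97
[ 0.21148786  0.38950208 -1.11598085] [ 560.5948676  -229.37125898   77.52493504]
```

View pics/i.png

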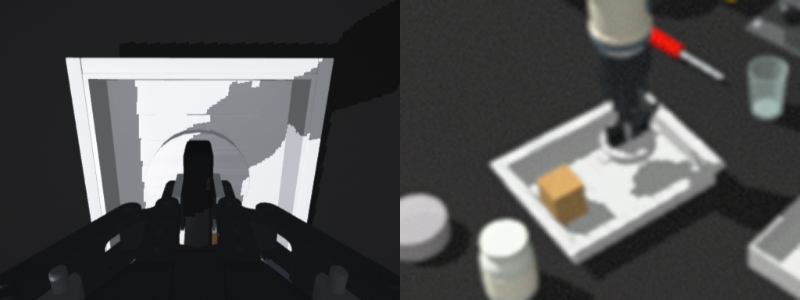

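The cap hangs over the free part of the tray, with the carton clear of it. I'll descend in small steps.

Emit:
{"api": "arm_command", "payload": {
  "deltas": [
    {"hand": 8,"tx": -2,"ty": 0.9,"tz": 15,"wx": -0.0028,"wy": 0,"wz": 0.003},
    {"hand": 8,"tx": 0,"ty": 0,"tz": 15,"wx": 0,"wy": 0,"wz": 0},
    {"hand": 8,"tx": 0,"ty": 0,"tz": 10,"wx": 0,"wy": 0,"wz": 0},
    {"hand": 8,"tx": 0,"ty": 0,"tz": 5,"wx": 0,"wy": 0,"wz": 0},
    {"hand": 8,"tx": 0,"ty": 0,"tz": 0,"wx": 0,"wy": 0,"wz": 0},
    {"hand": 8,"tx": 0,"ty": 0,"tz": 0,"wx": 0,"wy": 0,"wz": 0}
  ]
}}

```text
clock: 12.82
eef_pos: [562.9, -233.6, 35.1]
tcp_rot: [3.136, 0.001, 1.412]
contact_force: [0.2, -1.0, -2.9]
opening: 0.195
grasp_force: 70.1
```

Emit:
{"api": "arm_command", "payload": {
  "deltas": [
    {"hand": 8,"tx": 0,"ty": 0,"tz": 1.5,"wx": 0,"wy": 0,"wz": 0},
    {"hand": 8,"tx": 0,"ty": 0,"tz": 0,"wx": 0,"wy": 0,"wz": 0}
  ]
}}

```text
clock: 13.08
eef_pos: [562.7, -233.5, 33.4]
tcp_rot: [3.136, 0.001, 1.412]
contact_force: [-0.2, 0.5, -2.0]
opening: 0.199
grasp_force: 70.1
```

Emit:
{"api": "arm_command", "payload": {
  "deltas": [
    {"hand": 8,"tx": 0,"ty": 0,"tz": 1.5,"wx": 0.003,"wy": 0,"wz": 0},
    {"hand": 8,"tx": 0,"ty": 0,"tz": 1,"wx": 0,"wy": 0,"wz": 0},
    {"hand": 8,"tx": 0,"ty": 0,"tz": 0,"wx": 0,"wy": 0,"wz": 0}
  ]
}}

```text
clock: 13.45
eef_pos: [562.5, -233.4, 30.6]
tcp_rot: [3.14, 0.001, 1.412]
contact_force: [-0.0, -0.1, -1.0]
opening: 0.195
grasp_force: 70.1
```

Emit:
{"api": "arm_command", "payload": {
  "deltas": [
    {"hand": 8,"tx": 0,"ty": 0,"tz": 1,"wx": 0,"wy": 0,"wz": 0},
    {"hand": 8,"tx": 0,"ty": 0,"tz": 0,"wx": 0,"wy": 0,"wz": 0}
  ]
}}

```text
clock: 13.7
eef_pos: [562.5, -233.4, 29.7]
tcp_rot: [3.14, 0.001, 1.412]
contact_force: [1.2, -1.0, -2.0]
opening: 0.197
grasp_force: 70.1
```

Emit:
{"api": "arm_command", "payload": {
  "deltas": [
    {"hand": 8,"tx": 0,"ty": 0,"tz": 0.7,"wx": 0,"wy": 0,"wz": 0},
    {"hand": 8,"tx": 0,"ty": 0,"tz": 0,"wx": 0,"wy": 0,"wz": 0}
  ]
}}

```text
clock: 13.95
eef_pos: [562.6, -233.4, 29.0]
tcp_rot: [3.14, 0.001, 1.412]
contact_force: [-0.4, -0.6, -1.8]
opening: 0.199
grasp_force: 70.1
```

Emit:
{"api": "arm_command", "payload": {
  "deltas": [
    {"hand": 8,"tx": 0,"ty": 0,"tz": 0.7,"wx": 0,"wy": 0,"wz": 0},
    {"hand": 8,"tx": 0,"ty": 0,"tz": 0,"wx": 0,"wy": 0,"wz": 0}
  ]
}}

```text
clock: 14.2
eef_pos: [562.7, -233.5, 28.7]
tcp_rot: [3.139, 0.001, 1.412]
contact_force: [-1.0, 0.7, 1.7]
opening: 0.199
grasp_force: 70.8
```

Touchdown at TCP z = 28.7, against 28.4 expected. Release and retreat.

Emit:
{"api": "arm_command", "payload": {
  "deltas": [
    {"hand": 20,"tx": 0,"ty": 0,"tz": 0,"wx": 0,"wy": 0,"wz": 0},
    {"hand": 30,"tx": 0,"ty": 0,"tz": 0,"wx": 0,"wy": 0,"wz": 0},
    {"hand": 45,"tx": 0,"ty": 0,"tz": 0,"wx": 0,"wy": 0,"wz": 0},
    {"hand": 45,"tx": 0,"ty": 0,"tz": 0,"wx": 0,"wy": 0,"wz": 0},
    {"hand": 45,"tx": 0,"ty": 0,"tz": 0,"wx": 0,"wy": 0,"wz": 0}
  ],
  "squeeze": 20
}}

```text
clock: 14.82
eef_pos: [562.6, -233.5, 28.3]
tcp_rot: [3.14, 0.001, 1.412]
contact_force: [1.2, -1.0, -0.4]
opening: 0.528
grasp_force: 0.0
```

Emit:
{"api": "arm_command", "payload": {
  "deltas": [
    {"hand": 45,"tx": 0,"ty": 0,"tz": -5,"wx": 0,"wy": 0,"wz": 0},
    {"hand": 45,"tx": 0,"ty": 0,"tz": -15,"wx": 0,"wy": 0,"wz": 0},
    {"hand": 45,"tx": 0,"ty": 0,"tz": -30,"wx": 0,"wy": 0,"wz": 0},
    {"hand": 45,"tx": 0,"ty": 0,"tz": -50,"wx": 0,"wy": 0,"wz": 0},
    {"hand": 45,"tx": 0,"ty": 0,"tz": -50,"wx": 0,"wy": 0,"wz": 0},
    {"hand": 45,"tx": 0,"ty": 0,"tz": -40,"wx": 0,"wy": 0,"wz": 0},
    {"hand": 45,"tx": 0,"ty": 0,"tz": 0,"wx": 0,"wy": 0,"wz": 0}
  ]
}}

```text
clock: 15.7
eef_pos: [564.3, -234.1, 223.4]
tcp_rot: [3.132, 0.003, 1.412]
contact_force: [0.4, 0.2, -0.6]
opening: 0.525
grasp_force: 0.0
```

Run:
```python
from h import *
w=grab('wrist');s=grab('scene');cv2.imwrite('pics/j.png',np.hstack([cv2.resize(w['image'],(400,300)),cv2.resize(s['image'][120:300,110:350],(400,300),interpolation=cv2.INTER_CUBIC)])[:,:,::-1])
```

```text
(no output)
```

View pics/j.png

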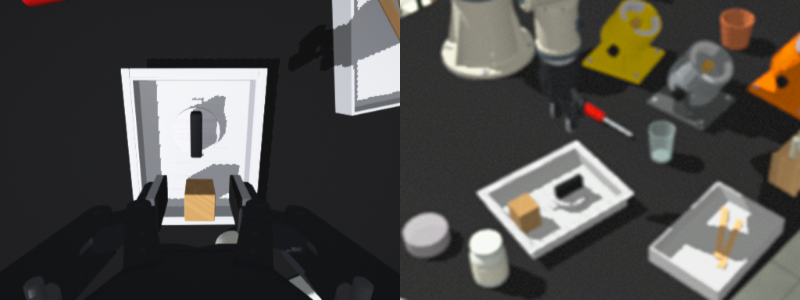

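The cap lies flat in the free part of the tray with its handle up (wrist 196,133; scene 570,190). The carton and the other things are where they were, and the gripper is well clear. Handing in.

```bash
python3 -c "
from rig import r
print(r.sign_off())"
```

```text
the job is handed in; nothing more can be done
None
```

The lamp housing is open: I pressed the cap, twisted it about 80° anticlockwise, lifted it off, and set it flat with its handle up in the free part of the foil tray; nothing else looked moved in the last pictures, and I handed the job in at about 16 s.

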